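# Push a dead battery pack through a drop box's spring flap

### The job

Post the dead battery pack (orange band) into the drop box: push the yellow self-closing flap open with one finger and hold it there, and with the other finger gently push the battery along its lane and over the sill, so that it drops into the bin and the flap swings shut behind it. Do not lift the battery, do not use it to push the flap and do not let the flap press on it; leave everything else where it is.

Things in the scene. Friction and masses are not known exactly. Their poses are not given: they have to be found in the camera images.
- dropbox: blue and grey drop box for dead batteries, fixed to the bench, turned by its yaw. Origin: on the bench under the middle of the sill; x points inwards (away from the robot at yaw 0), y left, z up; all box numbers below are mm in this frame. Blue deck: flat top at z = 90, x = -145 to 0, y = -97 to 90. At x = 0 it ends in a sheer drop into the bin; the mouth there is open above the flap (no lintel)
- lane (a point): on the deck, middle of the lane, at (-60, 0, 90) of the drop box. The lane runs along x to the flap, 54 mm wide (y = -27 to 27): at its right a guide 10 mm high, 6 mm thick; at its left a lip 6 mm high, 4 mm thick, ending at x = -25
- bay (a point): on the deck, middle of the bare bay where a finger can travel towards the flap, at (-60, 58, 90) of the drop box. The bay spans y = 31 to 84, beside the lane, left of the lip
- bin (a point): middle of the bin's floor, at (82, 28, 5) of the drop box. Inside the bin: x = 0 to 164, y = -27 to 84, side and end walls up to z = 132. A clear roof (z = 132 to 136) covers it beyond x = 65 where y is under 27 and beyond x = 130 further left, so fingers reaching down from above have room behind the flap
- flap (a joint): yellow self-closing flap in the mouth. Upright hinge at x = 0, y = 82 of the drop box (left end); 4 mm thick (front face x = 1), reaching right to its free edge at y = -23, z = 93 to 127. 0 = shut, grows as it swings inwards (+x), to 1.45 rad; from 1.0 rad the lane is clear. Spring shuts it: 0.08 N m when shut, 0.12 N m at 1.1 rad (4 N on a finger 30 mm from the hinge)
- flap_edge (a point): middle of the flap's free (right-hand) upright edge, 110 mm above the bench, 105 mm from the hinge
- battery: the dead battery pack: black block with an ORANGE band, 45 mm long (its x), 40 mm wide (its y), 24 mm tall, 0.11 to 0.22 kg, lying loose in the lane roughly lengthwise. Origin: centre of its underside (at deck height). It tips over the sill and drops into the bin when its middle passes x = 0 of the drop box
- good_battery: the charged battery pack: same 45 x 40 x 24 mm black shape but with a GREEN band, lying on the drop box's side shelf (right of the lane, outside the 10 mm guide). Origin: centre of its underside. Leave it alone
- spray_can: red spray can, 64 mm across, 190 mm tall, on the bench; origin at the centre of its base. Leave it alone
- screw_jar: jar of screws, 66 mm across, 85 mm tall, on the bench; origin at the centre of its base. Leave it alone
- mug: blue mug, 80 mm across, 90 mm tall, on the bench; origin at the centre of its base. Leave it alone
- tape_roll: grey ring of tape lying flat, 100 mm across, 45 mm tall, on the bench; origin at the centre of its underside. Leave it alone
- carton: small cardboard box, 110 x 75 x 60 mm, on the bench; origin at the centre of its underside. Leave it alone
- screwdriver: screwdriver lying on the bench; origin under its middle. Leave it alone
There are look-alikes about, which are no part of the job. What is shaped like the battery but purple or white is not meant.

How it is judged (in metres and radians):
On the way, in this order (a step that is already met when the one before it is completed fails the run):
1. a finger pushes the flap open (0.5 rad or more) while the battery still lies on the deck (value of joint flap above 0.5 rad and contact force between the fingers and flap above 0.2 N and z of battery in the frame of dropbox above 0.08 m), for 0.1 s.
2. the battery drops over the sill into the bin, with a finger holding the flap open (z of battery in the frame of dropbox below 0.06 m and x of battery in the frame of dropbox above -0.01 m and value of joint flap above 0.4 rad and contact force between the fingers and flap above 0.2 N), for 0.05 s.
At the end, for the whole second after the job is handed in: The dead battery lies at rest inside the bin, below the deck (its origin lower than 60 mm), the flap is shut (under 0.08 rad), and every other thing is within 20 mm of where it was (x of battery in the frame of dropbox between -0.01 and 0.17 m and y of battery in the frame of dropbox between -0.04 and 0.095 m and z of battery in the frame of dropbox below 0.06 m and value of joint flap below 0.08 rad and linear speed of battery below 0.02 m/s and distance of each of good_battery, spray_can, screw_jar, mug, tape_roll, carton, screwdriver from where it was at the start of the episode below 0.02 m); the robot touches nothing.
It fails at once if the battery is lifted more than 12 mm off the deck (z of battery in the frame of dropbox above 0.102 m).
It fails at once if the battery pushes the flap, or the flap presses on the battery (over 0.4 N) (contact force between battery and flap above 0.4 N).
It fails at once if the battery is squeezed or rammed by the fingers (over 12 N) (contact force between the fingers and battery above 12 N).
It fails at once if the battery falls off the drop box (z of battery in the frame of dropbox below 0.06 m and x of battery in the frame of dropbox below -0.03 m).
It fails at once if another thing is moved by more than 20 mm (distance of any of good_battery, spray_can, screw_jar, mug, tape_roll, carton, screwdriver from where it was at the start of the episode above 0.02 m).
It also fails if it takes over 42 s, if anything falls off the work surface, if the arm or the gripper's body presses on something with over 40 N, if the wrist force passes 120 N, or if a joint passes its speed limit or range.

### The arm

A 6-joint arm with a two-finger parallel gripper is mounted at the origin on the work surface. World frame = base frame: x ahead of the robot, y to its left, z up, the work surface at z = 0. Lengths are in mm, angles in rad, forces in N, time in s.
With the tool pointing down it reaches from about 350 to 775 mm from the base axis. Payload 5.5 kg.
Tool frame: the origin (TCP) lies between the finger pads; the fingertips stand 25 mm ahead of it and the grasp point (between the pads) lies 6 mm ahead of it; z points along the fingers, y is the direction in which the jaws open and shut (so a half turn about z gives the same grasp; the last joint's range is limited). The gripper opens to 85 mm and grips with 20 to 120 N. Pads are 22 mm wide; open, the fingers measure 114 mm over their backs; the gripper's body (76 mm by 85 mm) begins 54 mm behind the grasp point. The pads swing forward as they close: fully open they stand 13 mm farther back than shut.
Start: joints at [-1.412, 0.313, 0.046, 1.304, 0, 1.431], TCP at [169.26, -549.564, 256.323] pointing down, gripper open.
Joint ranges: [-2.76, 2.76], [-0.86, 1.69], [-1.03, 1.26], [-2.2, 2.34], [-1.47, 1.5], [-3.14, 3.14]. Speed limits (rad/s): [2.57, 2.57, 3.14, 3.14, 3.14, 3.14].

### API

Orientations are given as a unit quaternion [w, x, y, z].
In Python, from bench import r, camera, get_calibration gives the robot as it stands.
- The arm moves only by the shell command python3 -m crank 'ROWS'. ROWS is JSON, one flat list of numbers, 5 for each row, row after row: the shift along the tool's x, y, z in cm, then the turn about the tool's z in degrees, then the opening, from 0 (shut) to 1 (fully open). In form: [dx, dy, dz, spin, claw, dx, dy, dz, spin, claw, ...]. A call has 1 to 12 rows; each row is the pose to reach, as a shift and turn from the pose commanded when the call began, along the tool's axes at that moment; what a row does not reach only later rows make up. A row lasts 1/8 s, in which the tool goes at most 62.5 mm and 10.7 degrees, less where a joint would pass 70% of its speed; a pose out of reach is approached as far as the arm can. A call with a gripper value outside its range is refused whole. The fingers move at their own pace and stop on an object; the grip force is fixed at half the most. Time passes only in rows, so rows that repeat a pose let the fingers close. It gives the time, the measured TCP pose, the force and the opening at its end, in the units of the state.
- r.state(): the state, without advancing time (a new reading comes with each control period).
- camera(name): name is "scene" or "top" or "wrist"; returns the picture (400x640x3 uint8, red, green, blue); there is no depth.
- get_calibration(name): a dict with "fov_y" (degrees; the focal length in pixels is half the picture's height over the tangent of half this angle, whatever the lens; pixels are square), "cx", "cy" (the principal point, pixels), "view" (4x4, takes a point from world to camera coordinates); the wrist camera has in their place "hand_eye" (4x4, takes a point from camera to tool coordinates, whose origin is the TCP and whose axes are the flange's). Camera axes: x right, y up, looking along -z (the intrinsics and any distortion apply to the point x, -y, -z); pixel columns grow to the right and rows downward; lengths in mm; the calibration is good to about 2 mm. A picture is of the moment at which its call begins: read the wrist's pose just before it. get_calibration takes no time and is no camera call.
- r.sign_off(): hands the job in, once; it reports no verdict.
The state is a dict: "t": time; "joint_pos": joint angles; "joint_velocities": joint speeds; "tau": joint torques, N m; "ee_pos": TCP position; "eef_rot": TCP orientation; "force": force on the tool from outside, world axes, zero at the start; "torque": the same for the moment, N m; "opening": finger opening in mm.
Only numpy, scipy, OpenCV 4.12 (cv2) and the standard library are available. Lean on these libraries where they do the work, as an engineer would, in place of code of your own. Each camera call takes 0.05 s, during which the arm holds its last target.

## Working session

There is one attempt and no reset: what is moved stays moved. The work goes in short steps, Python scripts to look and compute and a shell command to move; the robot and the scene stay as the last step left them, time stands still between calls to the robot, and variables do not carry over. Pictures are saved under pics/ and viewed, and the job is handed in when it is done.

```bash
ls; mkdir -p pics
python3 - <<'E'
from bench import r,camera,get_calibration
import cv2
s=r.state(); print(s)
for n in("scene","top","wrist"):
    cv2.imwrite(f"pics/{n}0.png",camera(n)[...,::-1]); print(n,get_calibration(n))
E
```

```text
pics
{'t': 0.0, 'joint_pos': array([-1.41159071e+00,  3.14030457e-01,  4.49745673e-02,  1.30360510e+00,
       -1.72125817e-05,  1.43118582e+00]), 'joint_velocities': array([-0.00101667, -0.00028975,  0.00059615,  0.00011597, -0.00062902,
       -0.00066142]), 'tau': array([ 1.26675921e-03, -4.80626822e+01,  2.98532850e+01,  1.93523598e-02,
       -6.89073750e-05, -2.53876173e-07]), 'ee_pos': array([ 169.17888506, -549.05667469,  255.3899315 ]), 'eef_rot': array([-9.32200627e-04,  9.88858932e-01,  1.48852756e-01, -1.77402807e-05]), 'force': array([ 0.43994326, -0.07169022, -0.06440713]), 'torque': array([-0.0126163 , -0.00448587,  0.03704708]), 'opening': 85.67379725108455}
scene {'fov_y': 53.286899732205505, 'cx': 315.3070625747806, 'cy': 200.1622430749122, 'view': array([[-7.03425629e-01,  7.10752122e-01,  4.87898670e-03,
         3.60552117e+02],
       [-5.05874040e-01, -5.05457776e-01,  6.99002069e-01,
         1.90849470e+02],
       [ 4.99283326e-01,  4.89227817e-01,  7.15103002e-01,
        -1.45941369e+03],
       [ 0.00000000e+00,  0.00000000e+00,  0.00000000e+00,
         
[... 193 characters left out ...]
0],
       [ 9.92679180e-01, -1.31312709e-02,  1.20065045e-01,
        -5.04483140e+02],
       [-1.20330357e-01, -2.17313548e-02,  9.92496022e-01,
        -9.98091367e+02],
       [ 0.00000000e+00,  0.00000000e+00,  0.00000000e+00,
         1.00000000e+00]])}
wrist {'fov_y': 67.01061806589604, 'cx': 321.15781255914777, 'cy': 194.6884768457837, 'hand_eye': array([[-6.47867484e-04,  9.50230108e-01,  3.11548267e-01,
         7.89679614e+01],
       [ 9.99999738e-01,  5.15250100e-04,  5.07982785e-04,
        -5.74760779e-01],
       [ 3.22175261e-04,  3.11548515e-01, -9.50230193e-01,
        -1.17708206e+02],
       [ 0.00000000e+00,  0.00000000e+00,  0.00000000e+00,
         1.00000000e+00]])}
```

View pics/top0.png

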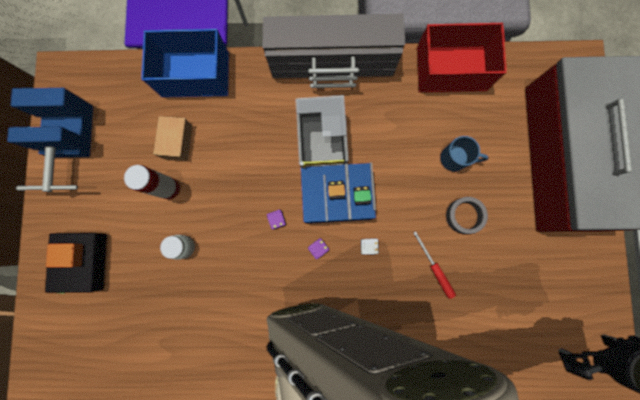

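View pics/scene0.png

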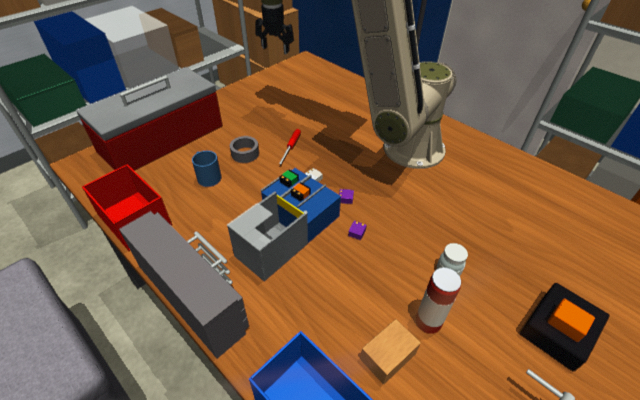

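View pics/wrist0.png

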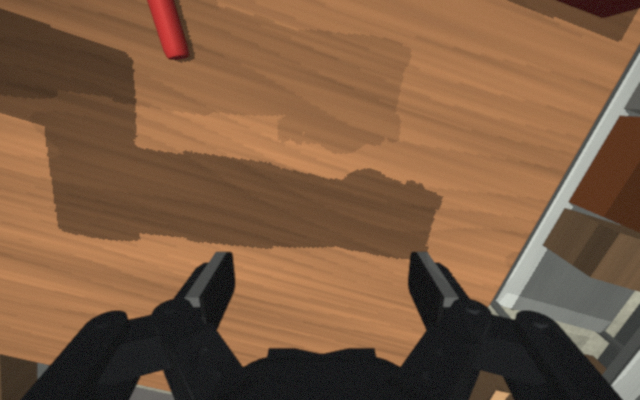

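Run:
```python
import cv2
a=cv2.imread("pics/top0.png")[85:235,280:400]; cv2.imwrite("pics/top0c.png",cv2.resize(a,None,fx=4,fy=4,interpolation=cv2.INTER_CUBIC)[:600])
a=cv2.imread("pics/scene0.png")[155:285,220:380]; cv2.imwrite("pics/scene0c.png",cv2.resize(a,None,fx=4.5,fy=4.5,interpolation=cv2.INTER_CUBIC))
```

```text
(no output)
```

View pics/top0c.png

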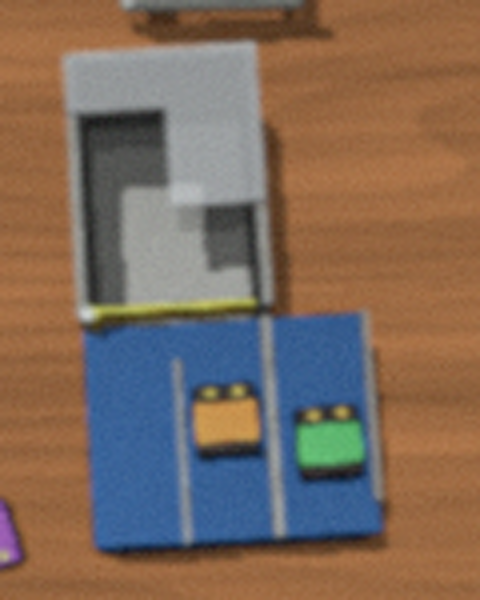

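View pics/scene0c.png

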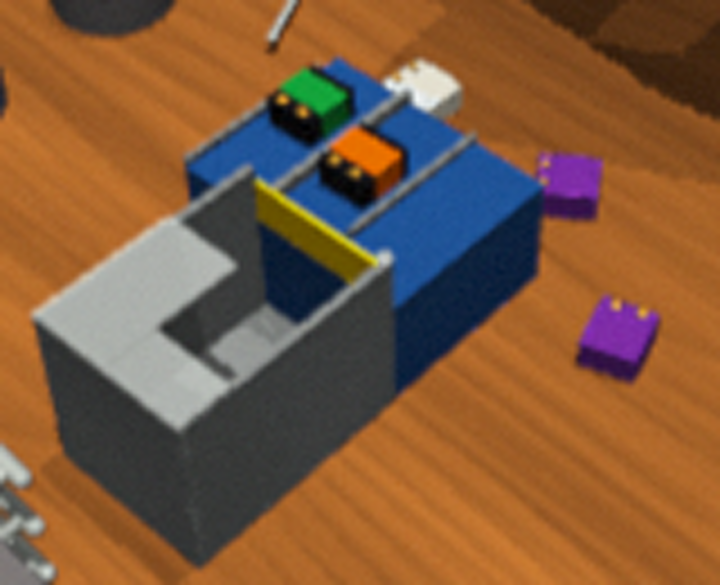

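```bash
cat > h.py <<'E'
import numpy as np, cv2
from scipy.optimize import least_squares
from bench import r,camera,get_calibration
from scipy.spatial.transform import Rotation as R
def toolT(s):
    q=s['eef_rot']; T=np.eye(4); T[:3,:3]=R.from_quat([q[1],q[2],q[3],q[0]]).as_matrix(); T[:3,3]=s['ee_pos']; return T
def view(n,s=None):
    c=get_calibration(n)
    if n=='wrist': return np.linalg.inv(toolT(s)@np.array(c['hand_eye']))
    return np.array(c['view'])
def proj(n,P,V=None):
    c=get_calibration(n); V=view(n) if V is None else V
    p=np.atleast_2d(P)@V[:3,:3].T+V[:3,3]; f=200/np.tan(np.radians(c['fov_y'])/2)
    return np.c_[c['cx']+f*p[:,0]/-p[:,2], c['cy']-f*p[:,1]/-p[:,2]]
def ray(n,uv,z,V=None):
    c=get_calibration(n); V=view(n) if V is None else V
    f=200/np.tan(np.radians(c['fov_y'])/2)
    d=np.array([(uv[0]-c['cx'])/f,-(uv[1]-c['cy'])/f,-1]); Vi=np.linalg.inv(V)
    d=Vi[:3,:3]@d; o=Vi[:3,3]; return o+d*(z-o[2])/d[2]
def b2w(P,b):
    P=np.atleast_2d(P).astype(float); c,s=np.cos(b[2]),np.sin(b[2])
    return np.c_[b[0]+c*P[:,0]-s*P[:,1], b[1]+s*P[:,0]+c*P[:,1], P[:,2]]
def w2b(P,b):
    P=np.atleast_2d(P).astype(float); c,s=np.cos(b[2]),np.sin(b[2]); d=P[:,:2]-b[:2]
    return np.c_[c*d[:,0]+s*d[:,1], -s*d[:,0]+c*d[:,1], P[:,2]]
E
python3 - <<'E'
from h import *
top=[((98,548),(-145,90,90)),((382,532),(-145,-97,90)),((366,313),(0,-97,90)),((279,537),(-145,-30,100)),((266,320),(0,-30,100)),((187,543),(-145,29,96)),((177,360),(-25,29,96))]
sc=[((541,187),(-145,90,90)),((190,160),(0,-97,90)),((473,138),(-145,29,96)),((350,230),(-25,29,96)),((405,97),(-145,-30,100)),((398,390),(0,90,0))]
tu=np.array([t[0] for t in top])/4+[280,85]; tp=np.array([t[1] for t in top])
su=np.array([t[0] for t in sc])/4.5+[220,155]; sp=np.array([t[1] for t in sc])
f=lambda b:np.r_[(proj('top',b2w(tp,b))-tu).ravel(),(proj('scene',b2w(sp,b))-su).ravel()]
o=least_squares(f,[560,-30,0],x_scale=[1,1,.01],loss='soft_l1'); print(o.x,np.degrees(o.x[2])); print(f(o.x).reshape(-1,2).round(1))
b=o.x
for n,k in(('top',7),('scene',6)):
    g=(lambda b:f(b)[:14]) if n=='top' else (lambda b:f(b)[14:])
    oo=least_squares(g,b,x_scale=[1,1,.01]); print(n,oo.x)
# battery orange top face z=114
for q in((193,394),(260,394),(262,453),(196,457),(228,425)):
    print(w2b(ray('top',np.array(q)/4+[280,85],114),b).round(1))
for q in((298,415),(362,472),(330,445)):
    print('green',w2b(ray('top',np.array(q)/4+[280,85],114),b).round(1))
E
```

```text
[ 5.87252945e+02 -5.20792666e+01  4.65131736e-02] 2.665008541324854
[[-1.4  0.3]
 [-0.   0.1]
 [-0.2 -0.3]
 [ 0.   0.1]
 [-0.5 -1.3]
 [-0.1  0. ]
 [-0.3 -0.2]
 [ 0.8 -2. ]
 [-1.7 -0.5]
 [ 0.1 -2.3]
 [-0.5 -1.1]
 [ 0.6 -3.1]
 [-1.   1.2]]
top [ 5.86828541e+02 -5.30736692e+01  4.50384002e-02]
scene [ 5.89934588e+02 -4.83270970e+01  4.33275148e-02]
[[-51.5  19.4 114. ]]
[[-54.1 -23.1 114. ]]
[[-91.9 -21.9 114. ]]
[[-92.  20. 114.]]
[[-72.7  -1.6 114. ]]
green [[-69.  -46.3 114. ]]
green [[-107.8  -84.1  114. ]]
green [[-89.4 -65.2 114. ]]
```

Run:
```python
from h import *
c=get_calibration('wrist'); V=np.linalg.inv(np.array(c['hand_eye']))
for z in(0,6,12,25):
    P=[[x,y,z] for y in(-57,-42.8,42.8,57) for x in(-11,11)]
    print(z,proj('wrist',P,V).round(0).tolist())
s=r.state();T=toolT(s);print(T.round(3))
a=cv2.imread("pics/wrist0.png")[230:400,150:490]; cv2.imwrite("pics/w0c.png",cv2.resize(a,None,fx=2.3,fy=2.3,interpolation=cv2.INTER_CUBIC))
```

```text
0 [[200.0, 300.0], [193.0, 258.0], [230.0, 300.0], [225.0, 258.0], [415.0, 300.0], [420.0, 258.0], [446.0, 300.0], [452.0, 258.0]]
6 [[204.0, 292.0], [198.0, 251.0], [234.0, 292.0], [229.0, 251.0], [411.0, 292.0], [416.0, 251.0], [441.0, 292.0], [447.0, 251.0]]
12 [[209.0, 285.0], [203.0, 245.0], [237.0, 285.0], [233.0, 245.0], [408.0, 285.0], [412.0, 245.0], [436.0, 285.0], [442.0, 245.0]]
25 [[217.0, 270.0], [213.0, 234.0], [243.0, 270.0], [240.0, 234.0], [401.0, 270.0], [405.0, 233.0], [428.0, 270.0], [432.0, 233.0]]
[[ 9.56000e-01  2.94000e-01 -0.00000e+00  1.69179e+02]
 [ 2.94000e-01 -9.56000e-01  1.00000e-03 -5.49185e+02]
 [ 0.00000e+00 -1.00000e-03 -1.00000e+00  2.55603e+02]
 [ 0.00000e+00  0.00000e+00  0.00000e+00  1.00000e+00]]
```

View pics/w0c.png

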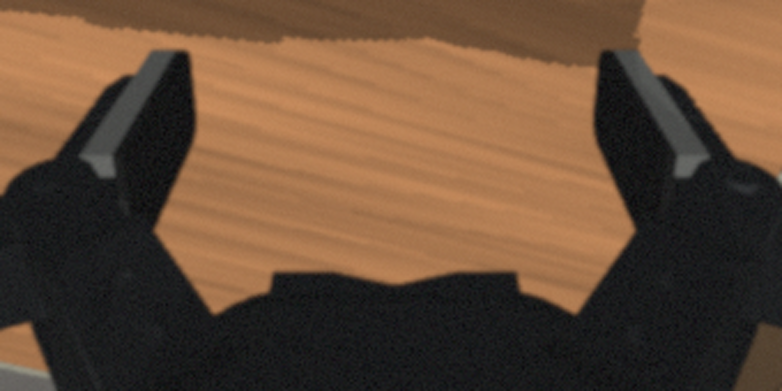

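```bash
python3 -m crank '[4,-3.3,0,-8,1, 8,-6.6,0,-17,1, 12,-10,0,-26,1, 16,-13.2,0,-35,1, 20,-16.5,0,-43,1, 24,-20,0,-52,1, 28,-23,0,-61,1, 32.4,-26.5,0,-69,1, 36.4,-30,0,-78,1, 40.4,-33,0,-87,1, 44.4,-36.5,0,-95,1, 48.4,-39.7,0,-103.6,1]'; python3 -m crank '[0,0,0,0,1,0,0,0,0,1]'
python3 - <<'E'
from h import *
s=r.state(); np.save('s1.npy',s,allow_pickle=True)
cv2.imwrite("pics/wrist1.png",camera('wrist')[...,::-1]); print(s['ee_pos'],s['joint_pos'],toolT(s)[:3,:3].round(3).tolist())
E
```

```text
t: 1.65
ee_pos: [515.5, -26.0, 256.2]
eef_rot: [-0.0, 0.492, 0.87, -0.0]
force: [-0.1, -1.8, 0.9]
opening: 85.4
t: 1.9
ee_pos: [514.5, -27.6, 255.9]
eef_rot: [-0.0, 0.495, 0.869, -0.0]
force: [-0.3, -0.5, 0.2]
opening: 85.6
[514.53065936 -27.60421772 255.85388481] [-2.09211827e-01  1.98477347e-01 -1.06598880e-01  1.26688252e+00
 -5.08571569e-04  8.25500263e-01] [[-0.511, 0.86, -0.001], [0.86, 0.511, -0.0], [0.0, -0.001, -1.0]]
```

View pics/wrist1.png

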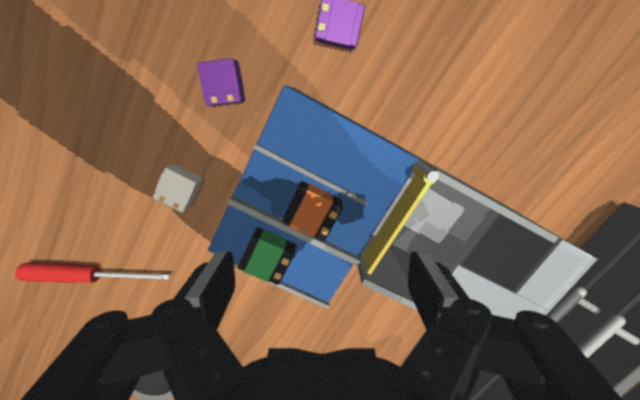

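Run:
```python
import cv2
a=cv2.imread("pics/wrist1.png")[75:315,200:460]; cv2.imwrite("pics/wrist1c.png",cv2.resize(a,None,fx=2.5,fy=2.5,interpolation=cv2.INTER_CUBIC))
```

```text
(no output)
```

View pics/wrist1c.png

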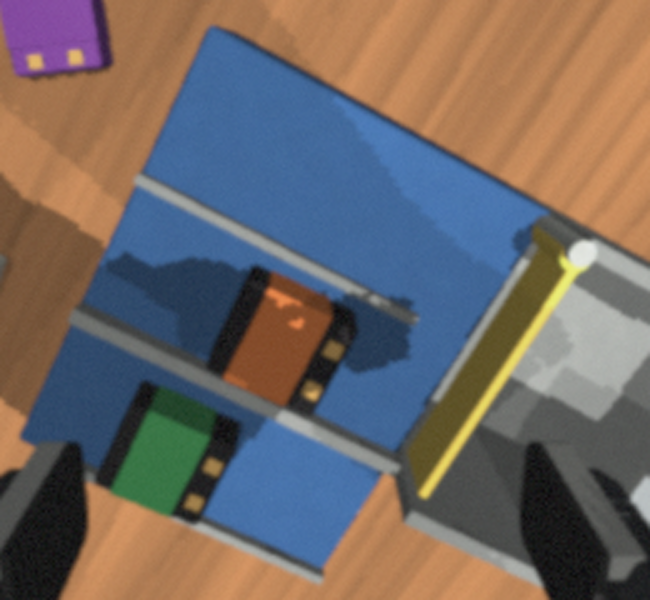

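```bash
cat > ov.py <<'E'
from h import *
def boxpts(cx,cy,yaw,l=45,w=40,z0=90,z1=114):
    c,s=np.cos(yaw),np.sin(yaw)
    return np.array([[cx+c*a-s*d,cy+s*a+c*d,z] for z in(z0,z1) for a,d in((l/2,w/2),(l/2,-w/2),(-l/2,-w/2),(-l/2,w/2))])
def draw(im,n,V,b,bat,k,off):
    def pl(P,col,closed=True):
        q=((proj(n,b2w(P,b),V)-off+.5)*k).round().astype(int)
        cv2.polylines(im,[q.reshape(-1,1,2)],closed,col,1)
    pl([(-145,90,90),(-145,-97,90),(0,-97,90),(0,90,90)],(255,255,255))
    pl([(-145,-27,100),(-145,-33,100),(0,-33,100),(0,-27,100)],(255,0,255))
    pl([(-145,27,96),(-145,31,96),(-25,31,96),(-25,27,96)],(255,0,255))
    pl([(1,82,127),(1,-23,127),(5,-23,127),(5,82,127)],(0,0,255))
    if bat is not None:
        p=boxpts(*bat); pl(p[:4],(0,255,255)); pl(p[4:],(0,255,0))
E
python3 - <<'E'
from ov import *
s=np.load('s1.npy',allow_pickle=True).item(); V=view('wrist',s)
pts=[((213,28),(-145,90,90)),((140,178),(-145,29,96)),((75,315),(-145,-30,100)),((25,438),(-145,-97,90)),((400,468),(0,-30,100)),((322,577),(0,-97,95)),((416,318),(-25,29,96)),((425,495),(3,-23,127))]
u=np.array([t[0] for t in pts])/2.5+[200,75]-.3; P=np.array([t[1] for t in pts])
f=lambda b:(proj('wrist',b2w(P,b),V)-u).ravel()
o=least_squares(f,[587,-52,.046],x_scale=[1,1,.01],loss='soft_l1'); b=o.x; print(b); print(f(b).reshape(-1,2).round(1).tolist())
for q in((255,268),(353,308),(305,412),(210,375)): print(w2b(ray('wrist',np.array(q)/2.5+[200,75]-.3,114,V),b).round(1))
np.save('b.npy',b)
bat=(-73,-1,0)
a=cv2.imread("pics/wrist1.png")[75:315,200:460]; a=cv2.resize(a,None,fx=2.5,fy=2.5,interpolation=cv2.INTER_CUBIC); draw(a,'wrist',V,b,bat,2.5,[200,75]); cv2.imwrite("pics/wrist1o.png",a)
E
```

```text
[ 5.88474626e+02 -4.83243755e+01  5.04084383e-02]
[[-0.3, -3.1], [-0.6, -0.7], [-0.5, -0.4], [-2.1, 0.5], [0.5, 0.6], [0.7, 1.9], [1.7, 0.8], [0.5, 0.4]]
[[-92.7  22.7 114. ]]
[[-54.5  25.9 114. ]]
[[-50.4 -19.2 114. ]]
[[-89.  -22.2 114. ]]
```

View pics/wrist1o.png

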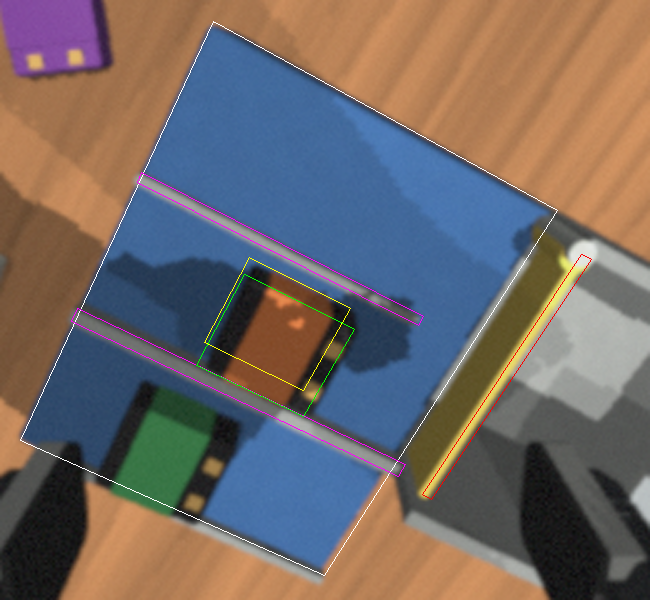

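Run:
```python
from ov import *
s=np.load('s1.npy',allow_pickle=True).item(); V=view('wrist',s); b=np.load('b.npy')
bat=(-70.5,0,0.08)
a=cv2.imread("pics/wrist1.png")[150:250,260:380]; a=cv2.resize(a,None,fx=5,fy=5,interpolation=cv2.INTER_CUBIC); draw(a,'wrist',V,b,bat,5,[260,150])
t=cv2.imread("pics/top0.png")[165:225,300:380]; t=cv2.resize(t,None,fx=5,fy=5,interpolation=cv2.INTER_CUBIC)
bt=least_squares(lambda x:0*x,b).x
draw(t,'top',None,np.array([586.83,-53.07,.045]),bat,5,[300,165])
cv2.imwrite("pics/wrist1p.png",a); cv2.imwrite("pics/top1p.png",t)
```

```text
(no output)
```

View pics/wrist1p.png

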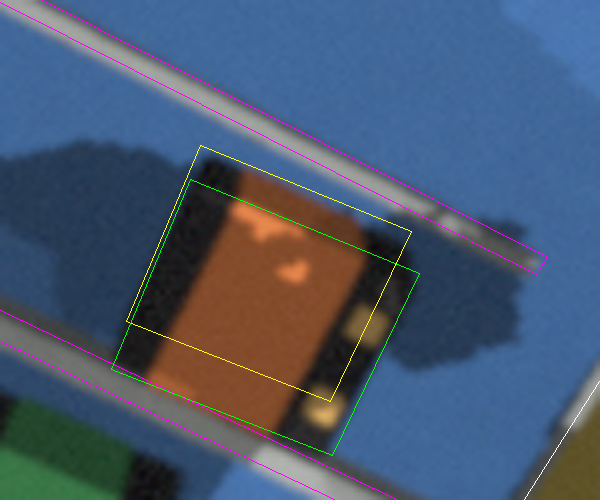

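View pics/top1p.png

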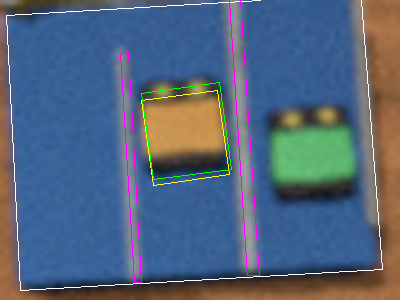

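```bash
cat > go.py <<'E'
from h import *
import sys
b=np.load('b.npy')
def rep(target=None,yaw=None):
    s=r.state(); T=toolT(s); C=w2b(s['ee_pos'],b)[0]; ya=T[:3,1]; ang=np.arctan2(ya[1],ya[0])-b[2]
    L=w2b((T@[-11,-42.8,12,1])[:3],b)[0]; F1=w2b((T@[-11,55,12,1])[:3],b)[0]; F2=w2b((T@[11,55,12,1])[:3],b)[0]
    print('t',round(s['t'],2),'C',C.round(1),'jaw',np.degrees(ang).round(1),'L',L.round(1),'F',F1.round(1),F2.round(1),'f',s['force'].round(1),'op',round(s['opening'],1))
    if target is not None:
        d=b2w([target],b)[0]-L
        print('shift cm',(T[:3,:3].T@d/10).round(2))
    # tool components per cm along box +x
    e=np.array([np.cos(b[2]),np.sin(b[2]),0]); print('per cm box +x:',(T[:3,:3].T@e).round(3))
if __name__=='__main__':
    rep([float(v) for v in sys.argv[1:4]] if len(sys.argv)>3 else None)
E
python3 go.py -103 -1 100
```

```text
t 1.95 C [-73.   23.9 256. ] jaw 27.8 L [-105.8   -5.8  244. ] F [-19.2  39.7 243.9] [-29.5  59.2 243.9] f [-0.5  0.4  0.3] op 85.3
shift cm [-34.34  48.41  14.34]
per cm box +x: [-0.466  0.885 -0.001]
```

```bash
sed -i 's/d=b2w(\[target\],b)\[0\]-L/d=b2w([target],b)[0]-b2w([L],b)[0]/' go.py
python3 -m crank '[0.3,0.47,3,0,1, 0.3,0.47,6,0,1, 0.3,0.47,9,0,1, 0.3,0.47,11.5,0,1, 0.3,0.47,13,0,1,0.3,0.47,13.8,0,1,0.3,0.47,13.8,0,1]'
python3 go.py -103 -1 100
python3 - <<'E'
from h import *
for n in("wrist","top","scene"):
    a=camera(n)[...,::-1]
    if n=="top": a=cv2.resize(a[85:235,260:420],None,fx=4,fy=4,interpolation=2)
    if n=="scene": a=cv2.resize(a[155:285,220:380],None,fx=4.5,fy=4.5,interpolation=2)
    cv2.imwrite(f"pics/{n}2.png",a)
E
```

```text
t: 2.82
ee_pos: [517.4, -23.1, 118.3]
eef_rot: [-0.0, 0.495, 0.869, -0.0]
force: [0.1, 0.8, 0.4]
opening: 85.3
t 2.83 C [-69.7  28.8 118.3] jaw 27.8 L [-102.5   -0.9  106.4] F [-16.   44.7 106.3] [-26.2  64.1 106.3] f [0.1 0.8 0.4] op 85.3
shift cm [ 0.02 -0.05  0.64]
per cm box +x: [-0.466  0.885 -0.   ]
```

View pics/wrist2.png

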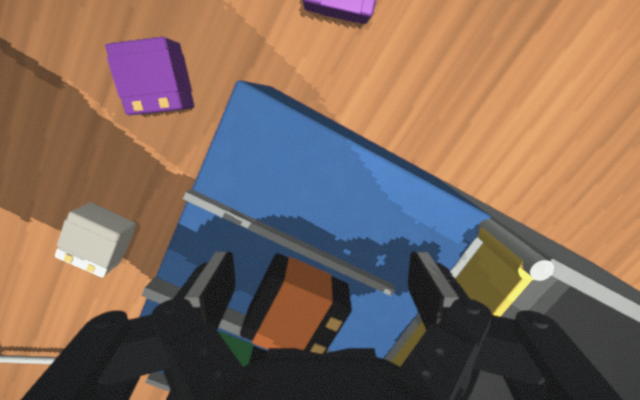

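View pics/scene2.png

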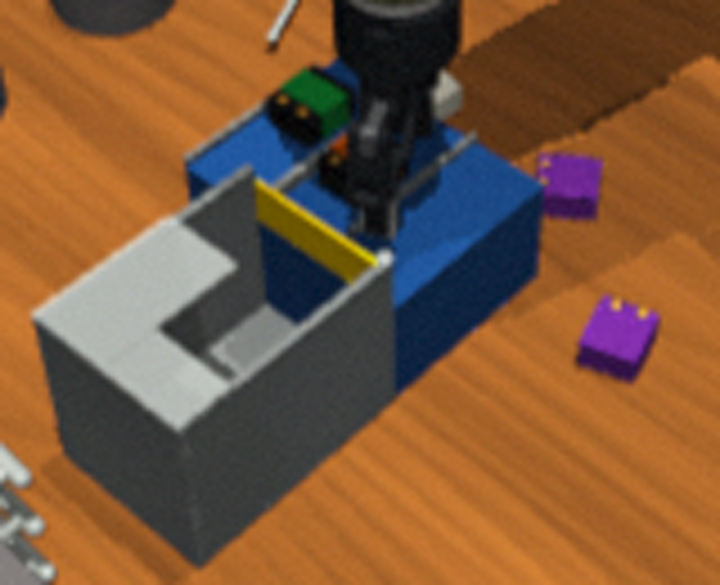

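View pics/top2.png

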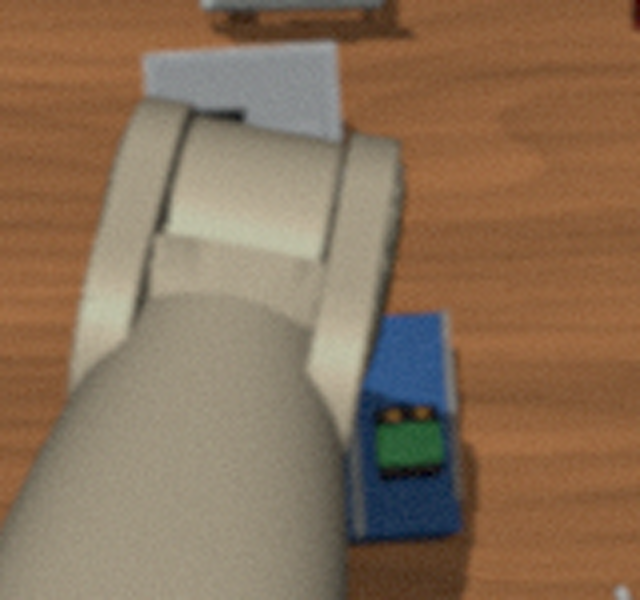

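```bash
python3 -m crank '[0,0,0.3,0,1, 0,0,0.6,0,1, 0,0,0.62,0,1]'
python3 -m crank '[-0.19,0.35,0,0,1, -0.37,0.71,0,0,1, -0.5,0.97,0,0,1, -0.61,1.15,0,0,1, -0.7,1.33,0,0,1, -0.84,1.59,0,0,1, -0.98,1.86,0,0,1, -1.12,2.12,0,0,1, -1.26,2.39,0,0,1, -1.4,2.65,0,0,1, -1.4,2.65,0,0,1]'
python3 go.py
python3 - <<'E'
from h import *
for n in("wrist","scene"):
    a=camera(n)[...,::-1]
    if n=="scene": a=cv2.resize(a[155:285,220:380],None,fx=4.5,fy=4.5,interpolation=2)
    cv2.imwrite(f"pics/{n}3.png",a)
E
```

```text
t: 3.35
ee_pos: [517.2, -22.6, 111.8]
eef_rot: [-0.0, 0.494, 0.869, -0.0]
force: [-0.2, -0.9, -0.4]
opening: 85.4
t: 4.72
ee_pos: [546.7, -20.8, 111.6]
eef_rot: [-0.001, 0.494, 0.869, -0.0]
force: [-5.5, 1.1, 1.6]
opening: 85.1
t 4.72 C [-40.3  29.6 111.6] jaw 27.9 L [-73.   -0.2  99.6] F [13.4 45.5 99.5] [ 3.2 65.  99.6] f [-5.5  1.1  1.6] op 85.1
per cm box +x: [-0.467  0.884 -0.002]
```

View pics/wrist3.png

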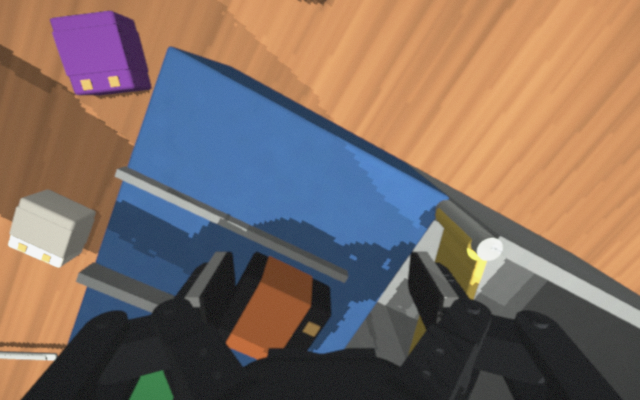

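View pics/scene3.png

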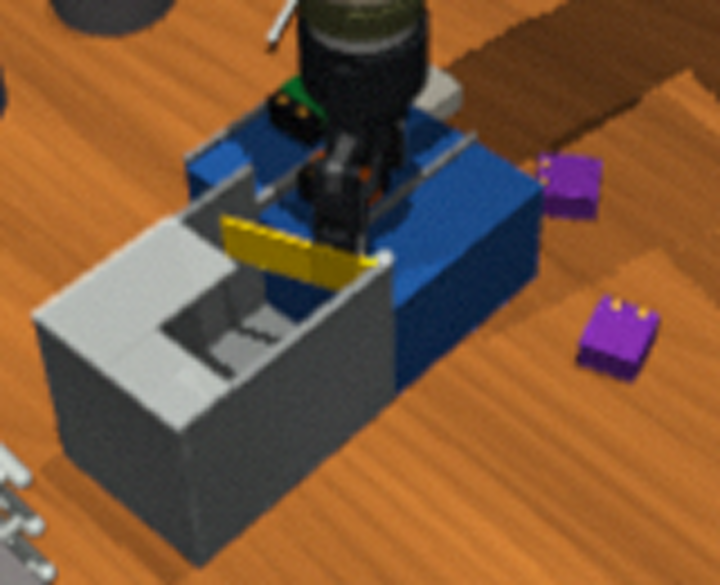

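```bash
python3 -m crank '[-0.14,0.27,0,0,1, -0.28,0.53,0,0,1, -0.42,0.8,0,0,1, -0.56,1.06,0,0,1, -0.7,1.33,0,0,1, -0.84,1.59,0,0,1, -0.98,1.86,0,0,1, -1.12,2.12,0,0,1, -1.26,2.39,0,0,1,-1.26,2.39,0,0,1]'
python3 go.py
python3 - <<'E'
from h import *
for n in("wrist","scene"):
    a=camera(n)[...,::-1]
    if n=="scene": a=cv2.resize(a[155:285,220:380],None,fx=4.5,fy=4.5,interpolation=2)
    cv2.imwrite(f"pics/{n}4.png",a)
E
```

```text
t: 6.08
ee_pos: [574.8, -20.4, 111.9]
eef_rot: [0.0, 0.495, 0.869, -0.0]
force: [-1.5, -1.6, -2.0]
opening: 85.5
t 6.08 C [-12.3  28.6 111.9] jaw 27.8 L [-45.   -1.1  99.9] F [41.5 44.5 99.9] [31.3 64.  99.9] f [-1.5 -1.6 -2. ] op 85.5
per cm box +x: [-0.466  0.885  0.   ]
```

View pics/wrist4.png

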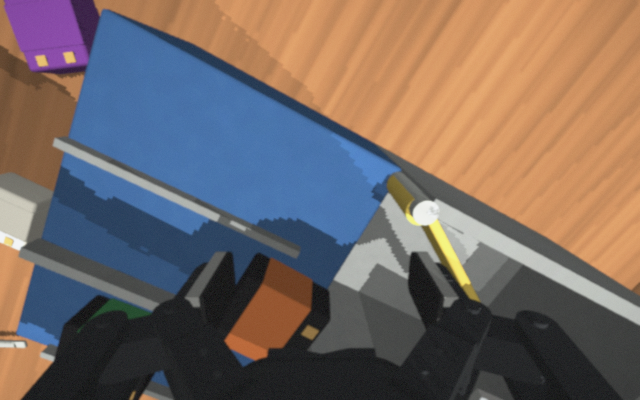

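View pics/scene4.png

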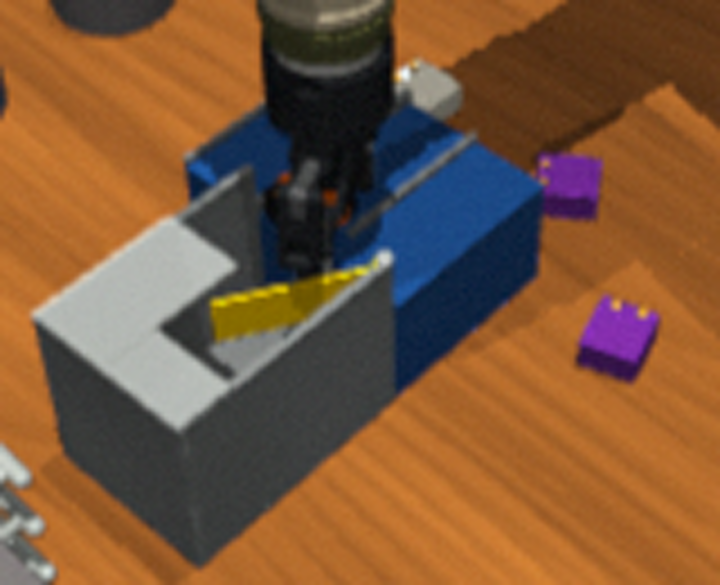

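```bash
python3 -m crank '[-0.14,0.27,0,0,1, -0.28,0.53,0,0,1, -0.42,0.8,0,0,1, -0.56,1.06,0,0,1, -0.7,1.33,0,0,1, -0.84,1.59,0,0,1, -0.98,1.86,0,0,1, -1.08,2.04,0,0,1,-1.12,2.12,0,0,1,-1.12,2.12,0,0,1]'
python3 go.py
python3 - <<'E'
from h import *
for n in("wrist","scene"):
    a=camera(n)[...,::-1]
    if n=="scene": a=cv2.resize(a[155:285,220:380],None,fx=4.5,fy=4.5,interpolation=2)
    cv2.imwrite(f"pics/{n}5.png",a)
E
```

```text
t: 7.42
ee_pos: [598.5, -18.6, 112.2]
eef_rot: [0.0, 0.495, 0.869, 0.0]
force: [-3.8, -2.1, 2.0]
opening: 85.4
t 7.42 C [ 11.5  29.1 112.2] jaw 27.8 L [-21.2  -0.6 100.2] F [ 65.3  45.1 100.2] [ 55.   64.5 100.2] f [-3.8 -2.1  2. ] op 85.4
per cm box +x: [-0.467  0.884  0.   ]
```

View pics/wrist5.png

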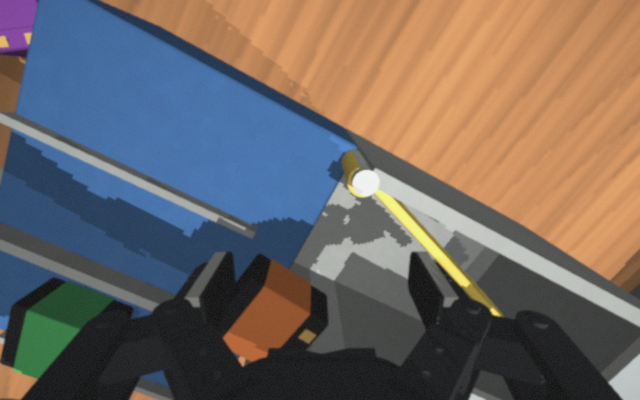

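View pics/scene5.png

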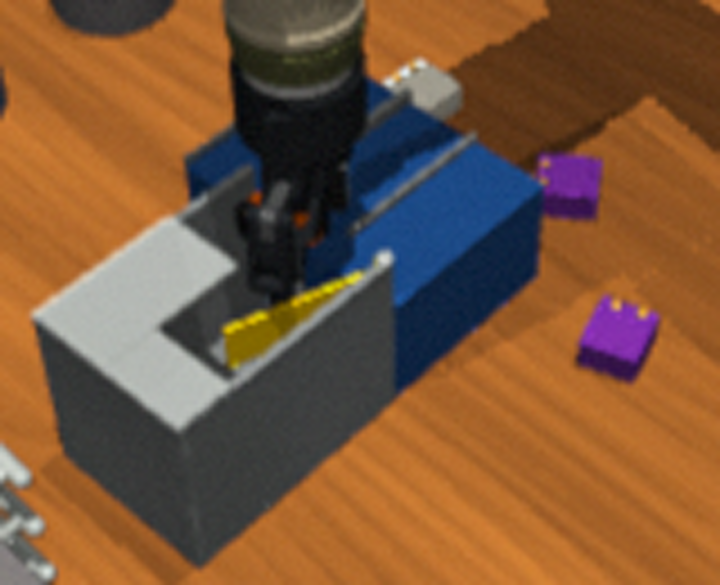

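```bash
python3 -m crank '[-0.09,0.18,0,0,1, -0.19,0.35,0,0,1, -0.28,0.53,0,0,1, -0.28,0.53,0,0,1,-0.28,0.53,0,0,1]'
python3 go.py
python3 - <<'E'
from h import *
for n in("wrist",):
    a=camera(n)[...,::-1]
    cv2.imwrite(f"pics/{n}6.png",a)
E
```

```text
t: 8.15
ee_pos: [605.0, -18.5, 112.2]
eef_rot: [0.001, 0.495, 0.869, 0.0]
force: [-0.6, -2.0, -1.2]
opening: 85.2
t 8.15 C [ 18.   29.  112.2] jaw 27.8 L [-14.7  -0.7 100.1] F [ 71.8  44.9 100.2] [ 61.6  64.4 100.2] f [-0.6 -2.  -1.2] op 85.2
per cm box +x: [-0.467  0.884  0.001]
```

View pics/wrist6.png

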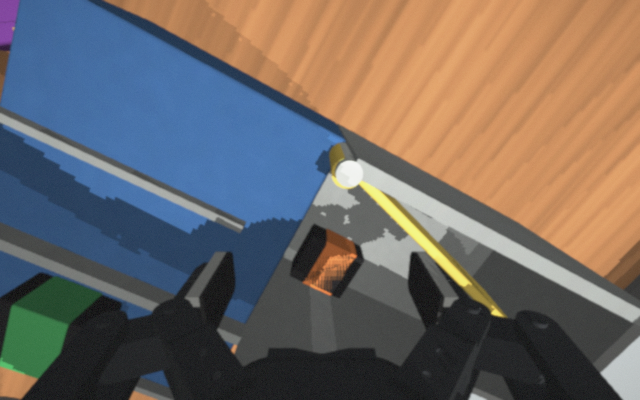

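The battery (326,262) has dropped into the bin and the finger still holds the flap open. Next I retreat along the same line and lift clear.

```bash
python3 -m crank '[0.4,-0.75,0,0,1, 0.8,-1.5,0,0,1, 1.2,-2.25,0,0,1, 1.6,-3,0,0,1, 2,-3.75,0,0,1, 2.4,-4.5,0,0,1, 2.8,-5.25,0,0,1, 3.2,-6,0,0,1, 3.6,-6.75,0,0,1, 4,-7.5,0,0,1, 4,-7.5,0,0,1]'
python3 go.py
python3 -m crank '[0,0,-2,0,1, 0,0,-5,0,1, 0,0,-8,0,1, 0,0,-11,0,1, 0,0,-14,0,1, 0,0,-14,0,1,0,0,-14,0,1]'
python3 go.py
python3 - <<'E'
from h import *
for n in("wrist","scene"):
    a=camera(n)[...,::-1]
    if n=="scene": a=cv2.resize(a[105:285,160:400],None,fx=3.2,fy=3.2,interpolation=2)
    cv2.imwrite(f"pics/{n}7.png",a)
E
```

```text
t: 9.57
ee_pos: [518.9, -22.0, 112.2]
eef_rot: [-0.0, 0.494, 0.869, 0.0]
force: [0.1, -0.2, 0.5]
opening: 85.1
t 9.57 C [-68.1  29.8 112.2] jaw 27.8 L [-1.008e+02  1.000e-01  1.002e+02] F [-14.4  45.8 100.2] [-24.6  65.2 100.2] f [ 0.1 -0.2  0.5] op 85.1
per cm box +x: [-0.467  0.884  0.   ]
t: 10.45
ee_pos: [519.4, -22.2, 251.5]
eef_rot: [-0.0, 0.495, 0.869, -0.0]
force: [0.1, -0.7, -0.1]
opening: 85.5
t 10.45 C [-67.7  29.6 251.5] jaw 27.8 L [-1.004e+02 -1.000e-01  2.395e+02] F [-13.9  45.5 239.5] [-24.2  65.  239.5] f [ 0.1 -0.7 -0.1] op 85.5
per cm box +x: [-0.467  0.884 -0.   ]
```

View pics/wrist7.png

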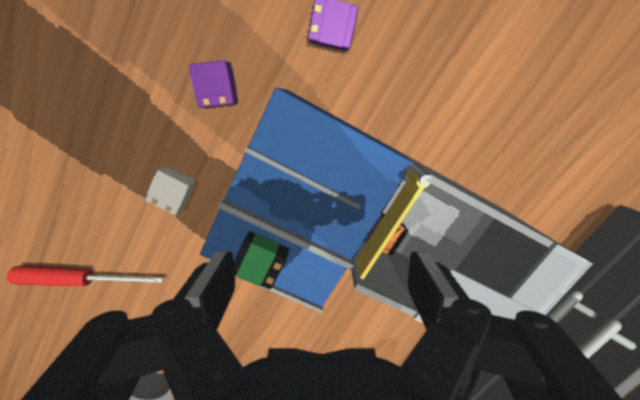

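View pics/scene7.png

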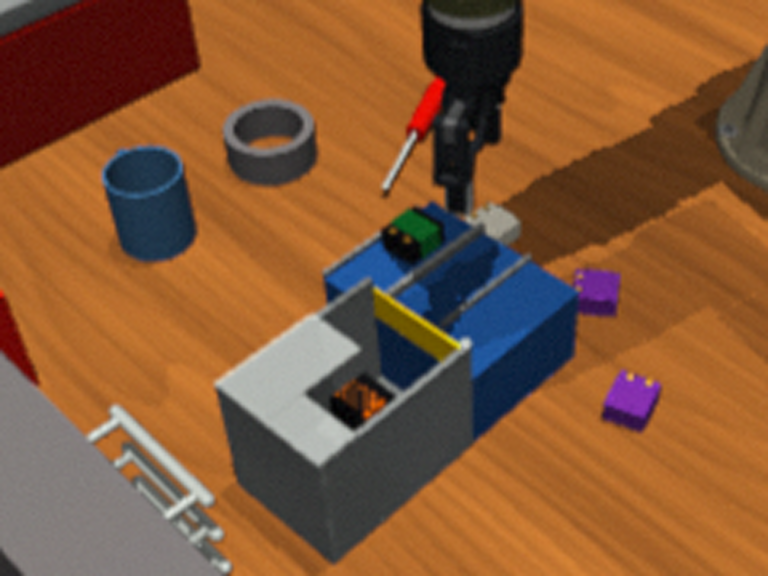

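The scene picture shows the battery at (362,400), at rest in the bin. The flap is shut, the green pack is on its shelf and the gripper is clear.

```bash
python3 -m crank '[0,0,0,0,1,0,0,0,0,1,0,0,0,0,1,0,0,0,0,1]'; python3 -c "
from bench import r
print(r.sign_off())"
```

```text
t: 11.05
ee_pos: [519.4, -22.3, 252.0]
eef_rot: [0.0, 0.495, 0.869, -0.0]
force: [-0.0, 0.7, 0.2]
opening: 85.5
the job is handed in; nothing more can be done
None
```

The orange-band battery is in the bin, and I handed the job in at about 11 s of the 42 s allowed. No verdict was reported.

**What I did:** I set the open gripper at about 28° to the lane. In one straight push, one finger swung the flap open in the bay while the other slid the battery along the lane and over the sill. I kept the flap held open as the battery dropped, then backed out along the same line so it closed, and lifted clear.

**Last checks:**
- **Battery and flap:** The final pictures show the battery lying in the bin and the flap shut.
- **Other things:** The green pack is on its shelf. I saw no movement of the screwdriver, mug or tape roll. The spray can, jar and carton were not in the last pictures, but the arm stayed well away from them.
- **Forces:** The wrist read about 0.7 N at the end and at most about 6 N at the checks during the push.

**What I could not check directly:** The flap angle (about 1.2 to 1.3 rad at the drop) came from pictures and finger positions. I also had no direct reading of the finger-to-battery or battery-to-flap contact forces. The three cameras disagreed by up to about 5 mm sideways on where the box stood; I used the wrist camera's value and it caused no trouble.

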